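# Refit the axle of a spice carousel

## Robot

A 6-joint arm with a two-finger parallel gripper is mounted at the origin on a cart in front of the work surface, level with it; the furniture and walls round the work are solid. World frame = base frame: x ahead of the robot, y to its left, z up, the work surface at z = 0. Lengths are in m, angles in rad, forces in N, time in s.
With the tool pointing down it reaches from about 0.325 to 0.875 m from the base axis. Payload 4.4 kg.
Tool frame: the origin (TCP) lies midway between the tips of the shut fingers; the grasp point (between the pads) lies bot.tcp_to_grasp behind it (bot.tcp_to_grasp is the distance from the TCP to the grasp point, in m); z points along the fingers, y is the line along which they close (so a half turn about z gives the same grasp; the last joint's range is limited). The gripper opens to 85 mm and grips with 20 to 120 N. Pads are 22 mm wide; open, the fingers measure 114 mm over their backs; the gripper's body (76 mm by 85 mm) begins 54 mm behind the grasp point. The pads swing forward as they close: fully open they stand 13 mm farther back than shut.
Start: joints at [1.165, 0.207, 1.542, -0, 1.393, -0.15], TCP at [0.145, 0.556, 0.231] pointing down, gripper open.
Joint ranges: [-2.73, 2.73], [-0.86, 2.22], [0.23, 2.46], [-1.11, 4.25], [0.08, 2.63], [-2.82, 2.82]. Speed limits (rad/s): [2.79, 2.79, 3.14, 3.14, 3.14, 3.14].

## Interface

Orientations are given as a rotation vector (axis times angle).
In Python, from rig import bot gives the robot as it stands.
- The arm moves only by the tool play_rows, never from a script. Its argument "series" is a list of rows, each a list of 4 numbers: the shift along the tool's x, y, z in mm, then the turn about the tool's z in rad. In form: [[tx, ty, tz, yaw], ...]. A call has 1 to 20 rows; each row shifts and turns the commanded pose from where the row before left it, along the tool's axes as they then stand; what a row does not reach is not made up. A row lasts 1/10 s, in which the tool goes at most 50 mm and 8.59 degrees, less where a joint would pass 70% of its speed; a pose out of reach is approached as far as the arm can. A call with a gripper value outside its range is refused whole. "fingers" is the closure, from -1 (fully open) to 1 (shut), set as the call begins (left out, the last holds). The fingers move at their own pace and stop on an object; "newtons" is the grip in N (left out, the last holds). Time passes only in rows, so rows that do not move let the fingers close. It gives the time, the measured TCP pose, the force, the opening and the grip force at its end, in the units of the state.
- bot.read_state(): the state, without advancing time (a new reading comes with each control period).
- bot.snapshot(name): name is "side" or "top"; returns a dict with "pixels" (420x560x3 uint8, red, green, blue), "range_z" (420x560 float32, m along the optical axis (not along the pixel's ray), 0 where there is no reading), "fx", "fy", "cx", "cy" (pixels), "T" (4x4, takes a point from camera to world coordinates). Camera axes: x right, y up, looking along -z (the intrinsics and any distortion apply to the point x, -y, -z); pixel columns grow to the right and rows downward; lengths in m; the calibration is good to about 2 mm. A picture is of the moment at which its call begins.
- bot.close_job(): hands the job in; it is judged then, once.
The state is a dict: "clock": time; "qpos": joint angles; "qd": joint speeds; "tau": joint torques, N m; "ee_pos": TCP position; "orientation": TCP orientation; "force": force on the tool from outside, world axes, zero at the start; "torque": the same for the moment, N m; "finger_gap": opening from 0.0 (shut) to 1.0 (fully open); "grip_force": force on a finger pad.
Only numpy, scipy, OpenCV 4.12 (cv2) and the standard library are available. Lean on these libraries where they do the work, as an engineer would, in place of code of your own. Each camera call takes 0.05 s, during which the arm holds its last target. There are 200 camera calls.

## Task

The spice carousel has been set back on its hidden foot after cleaning, only roughly centred, and its axle stands on the worktop beside it. Take the axle by its knob, lower the shaft down through the hub and, keeping hold of it, feel around gently on the foot until the tip drops into the blind socket; then press it home until its cap sits flush on the hub all round, and let go. Never force it: a firm hand's push, no more; leave the jars standing in their bays and everything else where it is.

Things in the scene. Friction and masses are not known exactly. Their poses are not given: they have to be found in the camera images.
- carousel: Spice carousel, loose: round wooden tray 216 mm across, 31 mm high rim, six bays between low fins, wooden hub tube in the middle; caps of the spice jars in its bays 99 mm above the worktop. It rides, free to slide and turn, on a slippery plastic foot (84 mm disc, 20 mm thick, fixed to the worktop) fully hidden under it. Origin: centre of the tray's underside, 3 mm above the worktop; z up.
- hub_mouth (a point): Centre of the hub tube's top rim, 95 mm above the worktop; z up along the hub. Tube 60 mm wide outside (64 at the rim), bore 46 mm wide, straight down to the hidden foot's top.
- hub_floor (a point): Where the hub's axis meets the foot's top, 20 mm above the worktop. In the foot is a blind round socket, 24 mm wide, slightly chamfered, 16 mm deep. The tray was set down by eye, so the socket's centre is 6 to 9 mm off this point in an unknown direction, wholly inside the bore.
- axle: The carousel's axle, loose, about 0.2 kg, standing upright on the worktop on its tip. Wooden cap: flange 66 mm wide, 6 mm thick. Origin: centre of the flange's underside (the face that seats on the hub's rim), 89 mm above the shaft's tip; z up along the axle.
- axle_knob (a point): Where to grip the axle: in the round wooden knob on top of the flange, 30 mm wide, from 6 to 37 mm above the flange's underside. This point is on the axis, 25 mm above the flange's underside, 114 mm above the tip.
- axle_shaft: Polished steel shaft, fixed in the cap. Origin: centre of its flat tip; z up. 22 mm wide for 69 mm (2 mm bevel at the tip), then a taper to 44 mm at the flange. Tip on the foot beside the socket: cap 14 mm off the hub. In the socket it sinks till the flange seats, tip 6 mm above the worktop; the taper meanwhile slides the tray sideways until centred on the axle (10 to 20 N of push).
- jar_a: Glass spice jar with a black cap, 42 mm wide, 90 mm high, standing loose in a bay of the carousel. Origin: centre of its underside; z up.
- jar_b: Glass spice jar with a black cap, 42 mm wide, 90 mm high, standing loose in a bay of the carousel. Origin: centre of its underside; z up.
- jar_c: Glass spice jar with a black cap, 42 mm wide, 90 mm high, standing loose in a bay of the carousel. Origin: centre of its underside; z up.
- jar_d: Glass spice jar with a black cap, 42 mm wide, 90 mm high, standing loose in a bay of the carousel. Origin: centre of its underside; z up.
- jar_honey: Bystander: glass food jar with a yellowish lid, 63 mm wide, 94 mm high, loose on the worktop. Origin: centre of its underside; z up.
- timer: Bystander: twist kitchen timer, 66 mm wide, 60 mm high, loose on the worktop. Origin: centre of its underside; z up.
- mug: Bystander: striped mug, 86 mm wide (120 with handle), 90 mm high, loose on the worktop. Origin: centre of its underside; z up.
Not all that is in view belongs to the job. Leave any blue or turquoise look-alike of the jar_b alone.

How it is judged:
By the outcome, as a careful person would: the job done as asked, in the order asked, and still so for the second after the job is handed in, with the robot touching nothing.
It also fails if it takes over 67 s, if anything falls off the work surface, if the arm or the gripper's body presses on something with over 40 N, if the wrist force passes 120 N, or if a joint passes its speed limit or range.

## Working session

There is one attempt and no reset: what is moved stays moved. The work goes in short steps, Python scripts to look and compute and a tool call to move; the robot and the scene stay as the last step left them, time stands still between calls to the robot, and variables do not carry over. Pictures are saved under pics/ and viewed, at most 10 in all, crops included, and the job is handed in when it is done.

Besides the shell and the picture viewer there is one more tool, called after "Call:" as name(argument=value, ...), one argument or row to a line, values as JSON. play_rows: Moves the arm, as the interface text tells. Its arguments: {"type":"object","properties":{"series":{"type":"array"},"fingers":{"type":"number"},"newtons":{"type":"number"}},"required":["series"]}

```bash
mkdir -p pics; cat > h.py <<'E'
from rig import bot
import numpy as np, cv2
def ray(s,u,v):
    d=np.array([(u-s['cx'])/s['fx'],-(v-s['cy'])/s['fy'],-1.0]);T=np.array(s['T']);return T[:3,3],T[:3,:3]@d
def onplane(s,u,v,z):
    o,d=ray(s,u,v);return o+d*(z-o[2])/d[2]
def cloud(s):
    v,u=np.mgrid[0:420,0:560];z=s['range_z']
    p=np.stack([(u-s['cx'])/s['fx']*z,-(v-s['cy'])/s['fy']*z,-z],-1);T=np.array(s['T'])
    return p@T[:3,:3].T+T[:3,3]
E
python3 - <<'E'
from h import *
import pickle
for n in('side','top'):
    s=bot.snapshot(n);cv2.imwrite(f'pics/{n}0.png',s['pixels'][:,:,::-1]);pickle.dump(s,open(n+'0.pkl','wb'))
    print(n,[k for k in s],s['fx'],s['cx'],s['cy'],np.round(s['T'],3).tolist())
print(bot.read_state(),bot.tcp_to_grasp)
E
```

```text
side ['pixels', 'range_z', 'fx', 'fy', 'cx', 'cy', 'T'] 484.8995956747338 277.6711992894695 203.98992304839055 [[-0.984, 0.095, -0.153, 0.411], [-0.179, -0.598, 0.782, 0.823], [-0.017, 0.796, 0.605, 0.744], [0.0, 0.0, 0.0, 1.0]]
top ['pixels', 'range_z', 'fx', 'fy', 'cx', 'cy', 'T'] 463.7383839612575 276.2781158190688 209.880359210285 [[-0.014, 0.997, -0.077, 0.483], [-1.0, -0.014, -0.004, 0.0], [-0.005, 0.077, 0.997, 1.331], [0.0, 0.0, 0.0, 1.0]]
{'clock': 0.1, 'qpos': array([ 1.16448873e+00,  2.07398561e-01,  1.54277683e+00, -8.49743087e-07,
        1.39349797e+00, -1.50486719e-01]), 'qd': array([ 0.00117127, -0.00161254, -0.0042715 , -0.00067823,  0.00025169,
       -0.0010706 ]), 'tau': array([-6.53928910e-04, -3.84087074e+01, -2.92551720e+01, -3.22799178e-04,
        4.73714434e-03,  1.01628981e-05]), 'ee_pos': array([0.14523534, 0.55566726, 0.2302219 ]), 'orientation': array([-0.40067435, -3.11535988,  0.00314233]), 'force': array([-0.05403736,  0.36749673,  0.51246809]), 'torque': array([0.01669942, 0.03705302, 0.00106325]), 'grip_force': 0.0, 'finger_gap': 1.0017058918768553} 0.0187
```

View pics/side0.png

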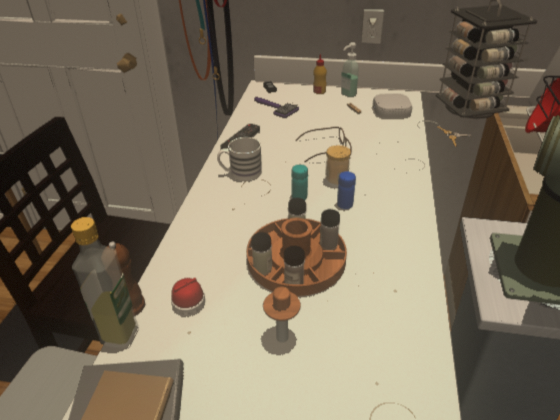

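View pics/top0.png

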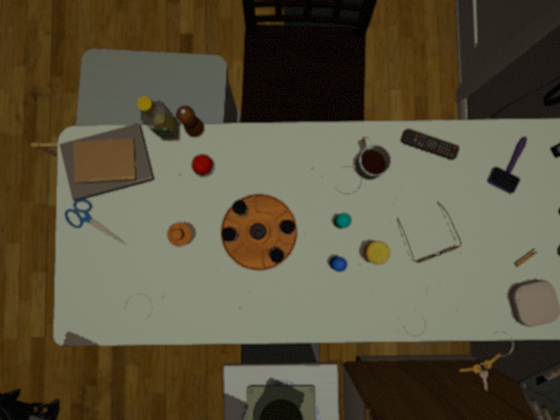

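The side view shows the axle knob at about (282,295) and the hub mouth at about (296,226). In the top view the axle is at about (180,234) and the hub at about (259,231), with four black jar caps round it. Next I measure from both views.

```bash
cat > m.py <<'E'
from h import *
import pickle
def circ(p):
    A=np.c_[2*p,np.ones(len(p))]
    w=np.ones(len(p),bool)
    for _ in range(6):
        s=np.linalg.lstsq(A[w],(p[w]**2).sum(1),rcond=None)[0];r=np.sqrt(s[2]+s[:2]@s[:2])
        e=np.abs(np.hypot(*(p-s[:2]).T)-r);w=e<max(2*np.median(e),.0015)
    return s[:2],r
if __name__=='__main__':
  for n,ax,hb in(('top',(180,234),(259,231)),('side',(282,300),(297,228))):
    s=pickle.load(open(n+'0.pkl','rb'));P=cloud(s)
    ca=onplane(s,*ax,.11)[:2];ch=onplane(s,*hb,.095)[:2]
    for nm,c,R,lo,hi in(('flange',ca,.045,.085,.105),('knob',ca,.03,.115,.14),('hubrim',ch,.036,.085,.11),('tray',ch,.125,.022,.045)):
        m=(np.hypot(P[...,0]-c[0],P[...,1]-c[1])<R)&(P[...,2]>lo)&(P[...,2]<hi)&(s['range_z']>0)
        q=P[m]
        if len(q)<8: print(n,nm,len(q));continue
        h=cv2.convexHull(q[:,:2].astype(np.float32)*1000)[:,0]/1000.
        print(n,nm,len(q),'z50',np.round(np.percentile(q[:,2],[10,50,90]),4),'hullcirc',np.round(circ(h)[0],4),round(circ(h)[1],4),'mean',np.round(q.mean(0)[:2],4))
    print(ca,ch)
E
python3 m.py
python3 - <<'E'
import cv2,numpy as np
a=cv2.resize(cv2.imread('pics/side0.png')[180:360,220:380],None,fx=3,fy=3,interpolation=2)
cv2.imwrite('pics/c1.png',a)
b=cv2.resize(cv2.imread('pics/top0.png')[185:280,160:310],None,fx=5,fy=5,interpolation=2)
cv2.imwrite('pics/c2.png',b)
E
```

```text
top flange 359 z50 [0.0922 0.0954 0.0984] hullcirc [0.5184 0.2652] 0.0322 mean [0.5181 0.2634]
top knob 109 z50 [0.1207 0.1252 0.1295] hullcirc [0.5182 0.2652] 0.0147 mean [0.5183 0.2642]
top hubrim 219 z50 [0.0914 0.0948 0.098 ] hullcirc [0.5237 0.0549] 0.0313 mean [0.5236 0.0553]
top tray 1372 z50 [0.0237 0.0282 0.0352] hullcirc [0.5238 0.0551] 0.1076 mean [0.5231 0.0542]
[0.5166565  0.25922584] [0.52205187 0.05166942]
side flange 660 z50 [0.0938 0.0958 0.0977] hullcirc [0.5176 0.2664] 0.0327 mean [0.5162 0.2746]
side knob 235 z50 [0.1191 0.1257 0.1276] hullcirc [0.5177 0.2666] 0.0145 mean [0.5171 0.2696]
side hubrim 400 z50 [0.0871 0.0952 0.0974] hullcirc [0.5231 0.0563] 0.0318 mean [0.5232 0.0573]
side tray 2311 z50 [0.0248 0.0294 0.0367] hullcirc [0.5235 0.0556] 0.1084 mean [0.5173 0.0781]
[0.51544056 0.26978392] [0.52091812 0.05848076]
```

View pics/c1.png

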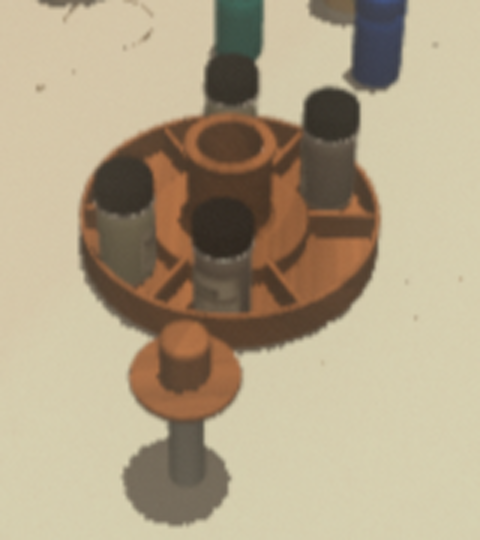

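View pics/c2.png

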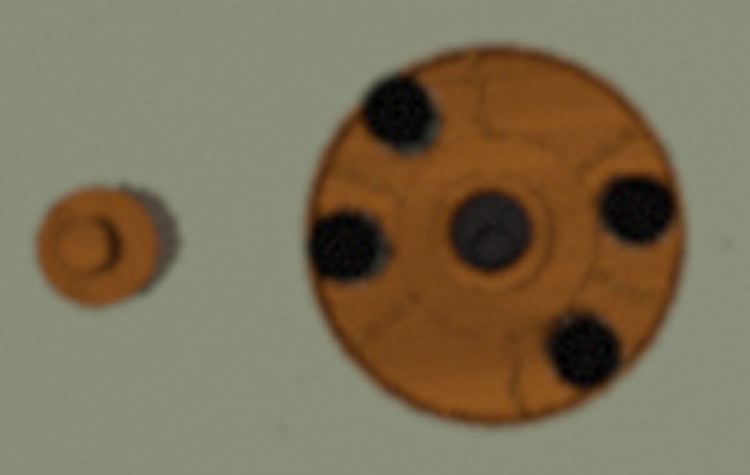

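The side crop shows the axle upright, with its knob at crop (184,355), and four black-capped jars. In the top crop a faint disc, probably the socket, shows inside the bore at about crop (488,240). I'll enhance that and average several frames.

```bash
python3 - <<'E'
from h import *
import pickle
ss=[bot.snapshot('top') for _ in range(8)];s=ss[0]
a=np.mean([x['pixels'].astype(float) for x in ss],0)
np.save('avg.npy',a)
c=a[215:248,242:276].mean(2); 
o=np.clip((c-c.min())/60*255,0,255) if 0 else np.clip((c-15)/(65-15)*255,0,255)
o=cv2.resize(o.astype(np.uint8),None,fx=16,fy=16,interpolation=cv2.INTER_NEAREST)
cv2.imwrite('pics/soc.png',o)
T=np.linalg.inv(np.array(s['T']))
for p in([.5235,.0556,.095],[.5235,.0556,.02]):
    q=T@np.r_[p,1];print(s['cx']+s['fx']*q[0]/-q[2],s['cy']-s['fy']*q[1]/-q[2])
print(np.round(c[6:26,8:28]).astype(int))
P=cloud(s);zz=np.median([x['range_z'] for x in ss],0);s['range_z']=zz;P=cloud(s)
print(np.round(P[221:241,250:270,2]*1000).astype(int))
print(bot.read_state()['clock'])
E
```

```text
257.519679306275 230.4775943500102
258.7140821647188 231.33233667026784
[[74 75 74 76 75 74 74 75 75 74 76 78 78 76 75 74 74 76 77 77]
 [76 77 77 76 72 64 61 61 60 63 67 72 77 78 77 73 71 70 73 75]
 [78 78 73 65 55 46 42 42 41 42 49 57 65 72 74 73 68 67 69 74]
 [75 73 62 47 35 32 31 30 31 31 35 40 50 59 68 72 72 68 69 73]
 [69 58 43 32 28 30 31 29 31 31 31 30 36 45 57 70 75 71 68 69]
 [58 41 31 27 29 31 32 32 32 32 32 32 31 36 47 62 72 73 68 64]
 [47 32 27 30 31 33 32 33 33 32 32 32 31 30 37 51 68 75 70 63]
 [40 27 28 32 33 31 31 32 30 31 33 31 33 31 33 42 61 72 72 64]
 [33 26 29 32 32 32 31 29 27 28 29 32 33 31 31 38 54 69 72 66]
 [32 28 31 33 33 29 25 25 24 23 26 28 30 32 31 34 48 64 70 64]
 [31 28 30 32 29 25 24 24 26 27 28 28 29 33 31 33 48 65 67 63]
 [32 28 31 29 25 21 26 31 32 31 31 30 30 29 30 33 48 64 69 63]
 [37 29 29 28 23 24 29 33 34 34 33 32 29 26 28 35 52 67 69 64]
 [46 32 28 25 21 25 33 33 32 32 32 31 27 21 28 41 59 69 69 62]
 [54 38 29 26 21 25 31 33 32 33 32 32 25 23 34 54 67 72 68 62]
 [62 47 34 28 23 22 28 33 31 29 28 27 25 30 51 65 75 73 66 63]
 [69 62 48 36 29 22 
[... 797 characters left out ...]
4]
 [58 21 18 20 20 21 19 19  5  4  4 21 20 20 21 20 21 95 95 97]
 [57 20 20 19 21 20  3  5  4  5  5  5 19 20 20 21 20 96 97 96]
 [59 22 20 20 21 14  4  4  5  4  4  3  3 19 21 20 21 94 95 96]
 [72 21 20 20 22  5  3  5  5  4  4  3  5 21 21 20 94 94 99 96]
 [89 35 21 20 18  4  5  6  5  6  6  4  4 17 20 20 96 96 96 95]
 [96 62 20 21 19  4  3  5  7  3  4  6  5 18 20 22 96 96 95 31]
 [96 96 43 21 19 16  5  3  5  5  5  4  6 19 21 95 95 95 94 29]
 [96 95 95 32 19 21  5  5  5  2  4  3 20 21 96 95 98 96 32 30]
 [95 94 97 97 58 18 20 20  6  4 18 20 97 97 94 94 95 93 28 24]
 [94 95 96 93 95 96 96 94 19 95 95 96 97 94 96 95 94 30 27 26]
 [26 94 95 96 96 97 95 96 96 94 97 95 94 96 98 33 28 27 26 28]]
0.5
```

View pics/soc.png

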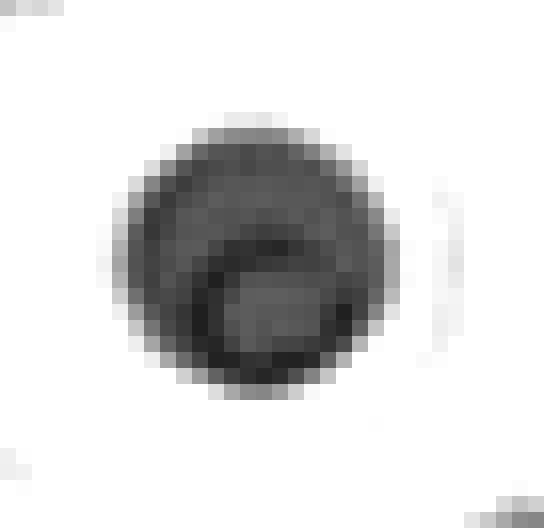

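The enhanced view shows the socket as a dark ring centred at about (258.5,234). Depth agrees: about 4 mm on the socket floor against 20 mm on the foot. That puts the socket roughly 8 mm from the hub axis, towards the robot.

```bash
cat >> h.py <<'E'
from scipy.spatial.transform import Rotation as R
def go(target,ydeg=None):
    st=bot.read_state();r=R.from_rotvec(st['orientation']).as_matrix()
    d=r.T@(np.array(target)-st['ee_pos'])*1000
    print('t',round(st['clock'],2),'tcp',np.round(st['ee_pos'],4),'tool shift mm',np.round(d,1),'yang',round(np.degrees(np.arctan2(r[1,1],r[0,1])),1),'zaxis',np.round(r[:,2],4),'F',np.round(st['force'],1),'gap',round(st['finger_gap'],3),'q6',round(st['qpos'][5],2))
    return r
E
python3 - <<'E'
from h import *
import pickle
ss=[bot.snapshot('side') for _ in range(1)]
s=pickle.load(open('top0.pkl','rb'));P=cloud(s)
print('socket top cam',onplane(s,258.6,234.2,.02))
for n in('top','side'):
    s=pickle.load(open(n+'0.pkl','rb'));P=cloud(s)
    m=(np.hypot(P[...,0]-.5235,P[...,1]-.0556)<.0215)&(P[...,2]<.03)&(P[...,2]>-.02)
    f=m&(P[...,2]<.012); v,u=np.nonzero(f)
    if n=='top':
        hull=cv2.convexHull(np.c_[u,v].astype(np.int32));print(n,f.sum(),cv2.minEnclosingCircle(hull),onplane(s,u.mean(),v.mean(),.02),onplane(s,u.mean(),v.mean(),.004))
    else: print(n,f.sum(),m.sum())
go([.518,.2658,.231])
E
```

```text
socket top cam [0.51540729 0.05601354 0.02      ]
top 55 ((258.6666564941406, 233.9166717529297), 4.137505531311035) [0.51622984 0.05610707 0.02      ] [0.51663659 0.05678707 0.004     ]
side 0 0
t 0.55 tcp [0.1455 0.5563 0.2313] tool shift mm [-4.339e+02 -1.868e+02  3.000e-01] yang 75.3 zaxis [ 0.  0. -1.] F [-0.  -0.2  0. ] gap 0.993 q6 -0.15
```

Call:
play_rows(
  series=[
    [-36,-15.5,0,0],
    [-36,-15.5,0,0],
    [-36,-15.5,0,0],
    [-36,-15.5,0,0],
    [-36,-15.5,0,0],
    [-36,-15.5,0,0],
    [-36,-15.5,0,0],
    [-36,-15.5,0,0],
    [-36,-15.5,0,0],
    [-36,-15.5,0,0],
    [-36,-15.5,0,0],
    [-38,-16,0,0],
  ],
  fingers=-1,
)

```text
clock: 1.75
ee_pos: [0.5193, 0.265, 0.2315]
orientation: [0.401, 3.116, 0.001]
force: [-0.6, 0.2, 0.8]
finger_gap: 1.001
grip_force: 0.0
```

Call:
play_rows(
  series=[
    [0,0,0,0.14],
    [0,0,0,0.14],
    [0,0,0,0.14],
    [0,0,0,0.14],
    [0,0,0,0.14],
    [0,0,0,0.14],
    [0,0,0,0.14],
    [0,0,0,0.14],
    [0,0,0,0.14],
    [0,0,0,0.14],
    [0,0,0,0.14],
    [0,0,0,0.14],
    [0,0,0,0],
    [0,0,0,0],
  ],
)

```text
clock: 3.15
ee_pos: [0.5182, 0.2661, 0.2313]
orientation: [2.585, 1.785, 0.0]
force: [-0.2, -0.2, 0.5]
finger_gap: 1.0
grip_force: 0.0
```

```bash
python3 -c "
from h import *
go([.518,.2658,.0985])"
```

```text
t 3.15 tcp [0.5182 0.2661 0.2313] tool shift mm [-3.000e-01 -1.000e-01  1.328e+02] yang -20.7 zaxis [ 0.  0. -1.] F [-0.2 -0.2  0.5] gap 1.0 q6 0.69
```

Call:
play_rows(
  series=[
    [0,0,20,0],
    [0,0,25,0],
    [0,0,25,0],
    [0,0,25,0],
    [0,0,20,0],
    [0,0,12,0],
    [0,0,6,0],
    [0,0,0,0],
  ],
)

```text
clock: 3.95
ee_pos: [0.518, 0.266, 0.0979]
orientation: [-2.587, -1.782, 0.001]
force: [-0.2, -0.3, -0.1]
finger_gap: 0.998
grip_force: 0.0
```

Call:
play_rows(
  series=[
    [0,0,0,0],
    [0,0,0,0],
    [0,0,0,0],
    [0,0,0,0],
    [0,0,0,0],
    [0,0,0,0],
    [0,0,0,0],
    [0,0,0,0],
    [0,0,0,0],
    [0,0,0,0],
  ],
  fingers=1,
  newtons=60,
)

```text
clock: 4.95
ee_pos: [0.519, 0.2664, 0.0993]
orientation: [2.587, 1.781, 0.003]
force: [-0.4, -0.4, 5.2]
finger_gap: 0.332
grip_force: 59.2
```

Call:
play_rows(
  series=[
    [0,0,-4,0],
    [0,0,-10,0],
    [0,0,-15,0],
    [0,0,-20,0],
    [0,0,-20,0],
    [0,0,-20,0],
    [0,0,-20,0],
    [0,0,-10,0],
    [0,0,-6,0],
    [0,0,0,0],
    [0,0,0,0],
  ],
)

```text
clock: 6.05
ee_pos: [0.5176, 0.2658, 0.2223]
orientation: [-2.587, -1.781, 0.003]
force: [0.5, -0.5, -1.8]
finger_gap: 0.332
grip_force: 59.3
```

```bash
python3 - <<'E'
from h import *
from m import circ
r=go([.5157,.0563,.223])
s=bot.snapshot('side');st=bot.read_state();P=cloud(s);c=st['ee_pos'][:2]
im=s['pixels'];cv2.imwrite('pics/lift.png',cv2.resize(im[120:360,180:420,::-1],None,fx=2,fy=2))
for z0 in np.arange(.12,.235,.005):
    m=(np.hypot(P[...,0]-c[0],P[...,1]-c[1])<.04)&(abs(P[...,2]-z0)<.0025);q=P[m]
    if len(q)>6: print(round(z0,3),len(q),np.round(q.mean(0)[:2]-c,4),np.round(np.ptp(q[:,0]),4))
E
```

```text
t 6.05 tcp [0.5176 0.2658 0.2223] tool shift mm [-196.4   73.    -0.6] yang -20.9 zaxis [-1.8e-03 -6.0e-04 -1.0e+00] F [ 0.5 -0.5 -1.8] gap 0.332 q6 0.69
0.125 7 [-0.0049  0.0056] 0.0152
0.13 26 [-0.0018  0.0069] 0.0196
0.135 25 [-0.0021  0.0078] 0.0195
0.14 25 [-0.0032  0.0068] 0.0192
0.145 35 [-0.0028  0.0067] 0.0214
0.15 23 [-0.0011  0.0069] 0.0214
0.155 29 [-0.0018  0.0073] 0.0203
0.16 24 [-0.0012  0.0074] 0.0202
0.165 30 [-0.0018  0.0075] 0.02
0.17 30 [-0.0016  0.0074] 0.02
0.175 26 [-0.0021  0.0075] 0.0197
0.18 27 [-0.0013  0.0075] 0.0195
0.185 32 [-0.0026  0.0075] 0.0194
0.19 16 [-0.0018  0.0088] 0.0145
0.215 100 [-0.0025  0.0196] 0.0654
0.22 441 [-0.0008  0.0129] 0.0648
0.225 42 [-0.0011  0.012 ] 0.0392
0.23 64 [0.0023 0.01  ] 0.0515
```

View pics/lift.png

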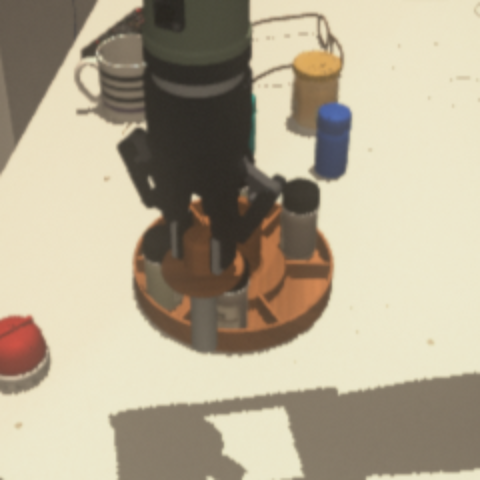

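The lifted axle hangs upright in the fingers: the shaft is at crop (205,320), its tip about 123 mm up, and its axis within 1 mm of the TCP. I'm moving over the socket.

Call:
play_rows(
  series=[
    [-8,3,0,0],
    [-16,6,0,0],
    [-20,7.4,0,0],
    [-22,8.2,0,0],
    [-22,8.2,0,0],
    [-22,8.2,0,0],
    [-22,8.2,0,0],
    [-22,8.2,0,0],
    [-20,7.4,0,0],
    [-14,5.2,0,0],
    [-8.4,3,0,0],
    [0,0,0,0],
    [0,0,0,0],
    [0,0,0,0],
  ],
)

```text
clock: 7.5
ee_pos: [0.5162, 0.0573, 0.2232]
orientation: [-2.587, -1.782, -0.0]
force: [1.1, -0.1, -2.0]
finger_gap: 0.333
grip_force: 59.3
```

```bash
python3 -c "
from h import *
go([.5165,.0563,.1213])"
```

```text
t 7.5 tcp [0.5162 0.0573 0.2232] tool shift mm [ -0.8   0.6 101.9] yang -20.9 zaxis [-1.e-04  4.e-04 -1.e+00] F [ 1.1 -0.1 -2. ] gap 0.333 q6 0.31
```

Call:
play_rows(
  series=[
    [0,0,6,0],
    [0,0,10,0],
    [0,0,12,0],
    [0,0,12,0],
    [0,0,12,0],
    [0,0,12,0],
    [0,0,12,0],
    [0,0,10,0],
    [0,0,6,0],
    [0,0,4,0],
    [0,0,2,0],
    [0,0,0,0],
    [0,0,0,0],
  ],
)

```text
clock: 8.8
ee_pos: [0.5167, 0.0565, 0.1258]
orientation: [2.587, 1.781, 0.001]
force: [-0.9, 0.5, -1.8]
finger_gap: 0.33
grip_force: 59.3
```

Call:
play_rows(
  series=[
    [0,0,1,0],
    [0,0,1,0],
    [0,0,1,0],
    [0,0,1,0],
    [0,0,1,0],
    [0,0,0,0],
    [0,0,0,0],
  ],
)

```text
clock: 9.5
ee_pos: [0.5163, 0.0565, 0.1202]
orientation: [-2.588, -1.781, 0.0]
force: [-0.5, 0.4, -2.4]
finger_gap: 0.331
grip_force: 59.3
```

```bash
python3 -c "
from h import *
go([.5165,.0563,.1213])"
```

```text
t 9.5 tcp [0.5163 0.0565 0.1202] tool shift mm [-0.1  0.3 -1.1] yang -20.9 zaxis [-1.e-04 -0.e+00 -1.e+00] F [-0.5  0.4 -2.4] gap 0.331 q6 0.31
```

Tip is at about 21 mm with no contact yet. I'll go down slowly.

Call:
play_rows(
  series=[
    [0,0,0.7,0],
    [0,0,0.7,0],
    [0,0,0.7,0],
    [0,0,0.4,0],
    [0,0,0,0],
    [0,0,0,0],
    [0,0,0,0],
  ],
)

```text
clock: 10.2
ee_pos: [0.5163, 0.0565, 0.1178]
orientation: [2.588, 1.781, 0.0]
force: [0.1, 0.3, -2.0]
finger_gap: 0.328
grip_force: 59.3
```

Call:
play_rows(
  series=[
    [0,0,0.6,0],
    [0,0,0.6,0],
    [0,0,0.6,0],
    [0,0,0.2,0],
    [0,0,0,0],
    [0,0,0,0],
  ],
)

```text
clock: 10.8
ee_pos: [0.5165, 0.0565, 0.1159]
orientation: [2.587, 1.781, 0.001]
force: [1.0, -0.2, -1.4]
finger_gap: 0.334
grip_force: 59.3
```

No contact force with the tip about 3 mm below the foot's top, so it looks to have entered the socket directly. Continuing gently.

Call:
play_rows(
  series=[
    [0,0,0.8,0],
    [0,0,0.8,0],
    [0,0,0.8,0],
    [0,0,0.6,0],
    [0,0,0,0],
    [0,0,0,0],
  ],
)

```text
clock: 11.4
ee_pos: [0.5169, 0.0565, 0.1132]
orientation: [2.587, 1.781, 0.002]
force: [2.4, 0.2, -0.0]
finger_gap: 0.331
grip_force: 59.3
```

```bash
python3 -c "
from h import *
go([.5165,.0563,.1053])"
```

```text
t 11.4 tcp [0.5169 0.0565 0.1132] tool shift mm [-0.3 -0.4  7.9] yang -20.9 zaxis [ 1.5e-03 -1.0e-04 -1.0e+00] F [ 2.4  0.2 -0. ] gap 0.331 q6 0.31
```

Sideways +x force is building, as expected from the taper meeting the bore. Continuing.

Call:
play_rows(
  series=[
    [0,0,0.8,0],
    [0,0,0.8,0],
    [0,0,0.8,0],
    [0,0,0.6,0],
    [0,0,0,0],
    [0,0,0,0],
  ],
)

```text
clock: 12.0
ee_pos: [0.516, 0.0565, 0.1096]
orientation: [-2.588, -1.781, 0.001]
force: [2.7, -0.5, -0.2]
finger_gap: 0.333
grip_force: 59.3
```

Call:
play_rows(
  series=[
    [0,0,0.7,0],
    [0,0,0.7,0],
    [0,0,0.6,0],
    [0,0,0,0],
    [0,0,0,0],
    [0,0,0,0],
  ],
)

```text
clock: 12.6
ee_pos: [0.5162, 0.0565, 0.1077]
orientation: [-2.588, -1.781, 0.0]
force: [3.7, -1.1, 0.5]
finger_gap: 0.333
grip_force: 59.3
```

```bash
python3 -c "
from h import *
go([.5165,.0563,.1053])"
```

```text
t 12.6 tcp [0.5162 0.0565 0.1077] tool shift mm [-0.1  0.4  2.4] yang -20.9 zaxis [-2.e-04 -0.e+00 -1.e+00] F [ 3.7 -1.1  0.5] gap 0.333 q6 0.31
```

Call:
play_rows(
  series=[
    [0,0,0.7,0],
    [0,0,0.7,0],
    [0,0,0.6,0],
    [0,0,0.4,0],
    [0,0,0,0],
    [0,0,0,0],
  ],
)

```text
clock: 13.2
ee_pos: [0.5162, 0.0565, 0.1054]
orientation: [-2.588, -1.781, 0.0]
force: [2.6, -0.2, 1.7]
finger_gap: 0.328
grip_force: 59.6
```

```bash
python3 -c "
from h import *
go([.5165,.0563,.1053])"
```

```text
t 13.2 tcp [0.5162 0.0565 0.1054] tool shift mm [-0.1  0.4  0.1] yang -20.9 zaxis [-2.e-04 -0.e+00 -1.e+00] F [ 2.6 -0.2  1.7] gap 0.328 q6 0.31
```

Call:
play_rows(
  series=[
    [0,0,0.5,0],
    [0,0,0.5,0],
    [0,0,0,0],
    [0,0,0,0],
    [0,0,0,0],
  ],
)

```text
clock: 13.7
ee_pos: [0.5162, 0.0565, 0.1054]
orientation: [-2.588, -1.782, 0.0]
force: [-0.7, -1.1, 7.5]
finger_gap: 0.332
grip_force: 60.3
```

Stopped at 105.4 mm, the height expected when seated. I'll press a little more to check, then look.

Call:
play_rows(
  series=[
    [0,0,0.6,0],
    [0,0,0.6,0],
    [0,0,0,0],
    [0,0,0,0],
    [0,0,0,0],
  ],
)

```text
clock: 14.2
ee_pos: [0.5162, 0.0565, 0.1053]
orientation: [2.587, 1.782, -0.001]
force: [-4.3, 0.2, 14.6]
finger_gap: 0.33
grip_force: 61.0
```

```bash
python3 - <<'E'
from h import *
go([.5165,.0563,.1053])
s=bot.snapshot('side');im=s['pixels']
cv2.imwrite('pics/seat.png',cv2.resize(im[150:310,210:390,::-1],None,fx=3.5,fy=3.5,interpolation=2))
E
```

```text
t 14.2 tcp [0.5162 0.0565 0.1053] tool shift mm [-0.1  0.3 -0. ] yang -20.9 zaxis [-2.e-04 -3.e-04 -1.e+00] F [-4.3  0.2 14.6] gap 0.33 q6 0.31
```

View pics/seat.png

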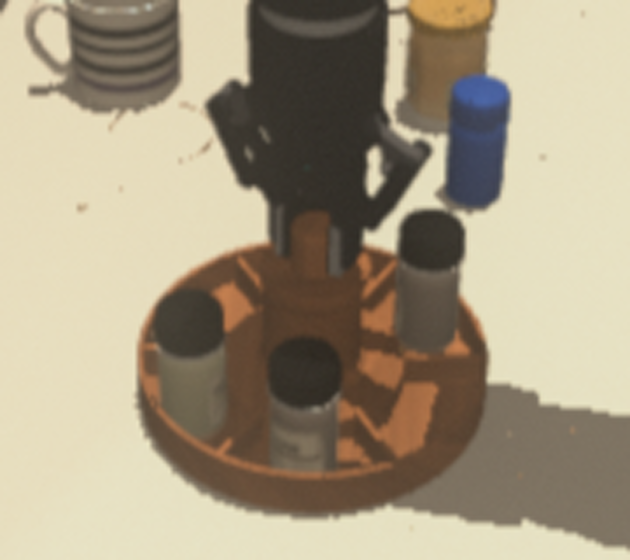

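The cap sits flush on the hub in the picture (crop (310,290)), with no gap, and the jars are upright. I'll relax the push to about zero and open.

Call:
play_rows(
  series=[
    [0,0,-0.6,0],
    [0,0,-0.6,0],
    [0,0,0,0],
    [0,0,0,0],
  ],
)

```text
clock: 14.65
ee_pos: [0.5163, 0.0566, 0.1054]
orientation: [2.587, 1.782, -0.0]
force: [-0.8, -0.9, 8.1]
finger_gap: 0.33
grip_force: 59.8
```

Call:
play_rows(
  series=[
    [0,0,0,0],
    [0,0,0,0],
    [0,0,0,0],
    [0,0,0,0],
    [0,0,0,0],
    [0,0,0,0],
    [0,0,0,0],
    [0,0,0,0],
    [0,0,0,0],
    [0,0,0,0],
  ],
  fingers=-1,
)

```text
clock: 15.65
ee_pos: [0.5163, 0.0565, 0.1044]
orientation: [2.588, 1.781, 0.0]
force: [-0.4, 0.6, -0.6]
finger_gap: 0.999
grip_force: 0.0
```

Call:
play_rows(
  series=[
    [0,0,-4,0],
    [0,0,-8,0],
    [0,0,-14,0],
    [0,0,-20,0],
    [0,0,-25,0],
    [0,0,-25,0],
    [0,0,-25,0],
    [0,0,-25,0],
    [0,0,-10,0],
    [0,0,0,0],
  ],
)

```text
clock: 16.65
ee_pos: [0.5177, 0.0565, 0.2632]
orientation: [2.585, 1.779, 0.007]
force: [0.6, -0.4, -0.4]
finger_gap: 0.998
grip_force: 0.0
```

Call:
play_rows(
  series=[
    [30,0,0,0],
    [35,0,0,0],
    [35,0,0,0],
    [35,0,0,0],
    [35,0,0,0],
    [30,0,0,0],
    [20,0,0,0],
    [0,0,0,0],
    [0,0,0,0],
  ],
)

```text
clock: 17.55
ee_pos: [0.5939, 0.2617, 0.2585]
orientation: [-2.587, -1.782, 0.006]
force: [0.4, -0.2, 0.4]
finger_gap: 1.001
grip_force: 0.0
```

```bash
python3 - <<'E'
from h import *
from m import circ
go([.5165,.0563,.1053])
for n in('side','top'):
    s=bot.snapshot(n);P=cloud(s)
    cv2.imwrite(f'pics/end_{n}.png',cv2.resize(s['pixels'][150:310,210:390,::-1],None,fx=3.5,fy=3.5,interpolation=2))
    for nm,R_,lo,hi in(('flange',.045,.09,.112),('knob',.022,.12,.14),('tray',.125,.022,.045)):
        q=P[(np.hypot(P[...,0]-.5162,P[...,1]-.0565)<R_)&(P[...,2]>lo)&(P[...,2]<hi)]
        if len(q)<9: continue
        h=cv2.convexHull(q[:,:2].astype(np.float32)*1000)[:,0]/1000.
        A=np.c_[q[:,:2]-q[:,:2].mean(0),np.ones(len(q))];k=np.linalg.lstsq(A,q[:,2],rcond=None)[0]
        print(n,nm,len(q),np.round(np.percentile(q[:,2],[10,50,90]),4),np.round(circ(h)[0],4),round(circ(h)[1],4),'slope',np.round(k[:2],3))
E
```

```text
t 17.55 tcp [0.5939 0.2617 0.2585] tool shift mm [-219.1    1.3  153.7] yang -20.9 zaxis [-0.0032 -0.0016 -1.    ] F [ 0.4 -0.2  0.4] gap 1.001 q6 0.65
side flange 474 [0.0949 0.1019 0.1045] [0.5164 0.0566] 0.0326 slope [ 0.006 -0.08 ]
side knob 164 [0.1221 0.1317 0.1342] [0.5162 0.0573] 0.0147 slope [ 0.009 -0.302]
side tray 2338 [0.0246 0.0292 0.0367] [0.5175 0.0566] 0.108 slope [0.002 0.007]
top flange 375 [0.0986 0.1011 0.1044] [0.5166 0.0555] 0.0324 slope [0.015 0.002]
top knob 105 [0.1285 0.1322 0.1346] [0.5166 0.0556] 0.0143 slope [-0.015  0.009]
top tray 1299 [0.0238 0.0282 0.0349] [0.5179 0.0553] 0.1075 slope [-0.    -0.004]
```

View pics/end_side.png

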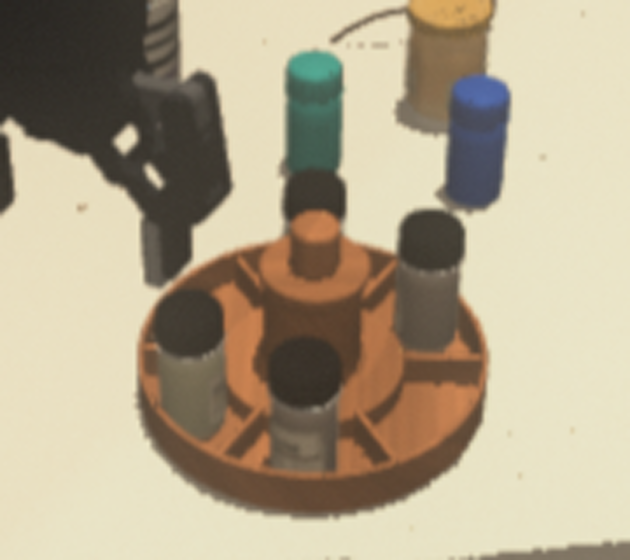

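The final picture shows the cap level on the hub (crop (315,265)), its top at 101 mm as expected when seated. All four jars are standing and the gripper is clear.

```bash
python3 -c "
from rig import bot
print(bot.close_job())"
```

```text
the job is handed in; nothing more can be done
None
```

The axle is in the socket and pressed home with its cap flush on the hub; I let go, all four spice jars stand in their bays, and the job was handed in at about 18 s. The socket was visible in the top view, so the tip went straight in without feeling around, and the push read about 15 N.

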